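# Clamp the tin and flip the cam lever

### The arm

A 6-joint arm with a two-finger parallel gripper is mounted at the origin on the work surface. World frame = base frame: x ahead of the robot, y to its left, z up, the work surface at z = 0. Lengths are in m, angles in rad, forces in N, time in s.
With the tool pointing down it reaches from about 0.275 to 0.875 m from the base axis. Payload 12.5 kg.
Tool frame: the origin (TCP) lies at the very end of the fingers, on their centre line; the grasp point (between the pads) lies 19 mm behind it; z points along the fingers, y is the line along which they close (so a half turn about z gives the same grasp; the last joint's range is limited). The gripper opens to 85 mm and grips with 20 to 120 N. Pads are 22 mm wide; open, the fingers measure 114 mm over their backs; the gripper's body (76 mm by 85 mm) begins 54 mm behind the grasp point. The pads swing forward as they close: fully open they stand 13 mm farther back than shut.
Start: joints at [-1.405, 0.351, 1.652, -0, 1.139, -0.085], TCP at [0.137, -0.533, 0.231] pointing down, gripper open.
Joint ranges: [-2.75, 2.75], [-0.79, 2.1], [0.01, 2.65], [-1.57, 4.71], [0.07, 3.14], [-2.87, 2.87]. Speed limits (rad/s): [2.22, 2.22, 2.79, 3.14, 3.14, 3.14].

### API

Orientations are given as a 3x3 rotation matrix whose columns are the frame's x, y, z axes.
In Python, from bench import manip gives the robot as it stands. Calls block until the motion is done:
- manip.move_ptp(position, orientation): joint-space move of the TCP to a pose.
- manip.move_l(position, attitude=None, max_speed=0.15): straight line of the TCP; attitude=None keeps the orientation; max_speed is the mean speed in m/s.
- manip.move_j(angles): joint-space move.
- manip.set_gripper(opening, effort=None): opening from 0.0 (shut) to 1.0 (fully open); effort is the grip in N (None keeps the last); returns when the fingers have stopped.
- manip.dwell(seconds).
- manip.inverse_kinematics(position, orientation): joint angles nearest the present ones, or None.
- manip.grab_frame(name): name is "scene" or "top" or "wrist"; returns (picture, depth): 480x640x3 uint8, red, green, blue; 480x640 float32, m along the optical axis (not along the pixel's ray), 0 where there is no reading.
- manip.get_calibration(name): a dict with "camera_matrix" (3x3 intrinsics, pixels), "R" (3x3) and "t" (3): a world point X has camera coordinates R X + t. Camera axes: x right, y down, z forward; pixel columns grow to the right and rows downward; lengths in m; the calibration is good to about 2 mm. The wrist camera is an equidistant fisheye: a pixel r from the principal point sees the ray r / f radians off the axis. A picture is of the moment at which its call begins: read the wrist's pose just before it. get_calibration takes no time and is no camera call; for the wrist camera it gives the pose at the moment of the call.
A pose or a line that the arm cannot do raises manip.Unreachable and nothing moves.
- manip.sign_off(): hands the job in; it is judged then, once.
Trained networks look in the newest picture that a camera, given by its name, has taken for a name from the list of things; names that differ only in an ending like _2 or _b are one class to them, and where a whole thing is asked for, a point or a joint stands for the part that bears it (a point fixed in the world has none). Each returns a list of dicts, best first, with "confidence" (0 to 1); they miss things now and then, are a little off and sometimes report something else, mostly with a low value. They report only what shows in the picture. A call takes as long as a camera call.
- manip.look_for(camera, name): "at" ([x, y, z] in m, in world coordinates, good to about 4 mm: the middle of the surface that is visible of it).
Readings, each from a call of its own:
- manip.current_time(): time.
- manip.current_qpos(): joint angles.
- manip.current_joint_vel(): joint speeds.
- manip.current_joint_torque(): joint torques, N m.
- manip.current_ee_pos(): TCP position.
- manip.current_tcp_rot(): TCP orientation.
- manip.current_force(): force on the tool from outside, world axes, zero at the start.
- manip.current_ft_torque(): the same for the moment, N m.
- manip.current_grip_width(): opening from 0.0 (shut) to 1.0 (fully open).
- manip.current_grip_force(): force on a finger pad.
Only numpy, scipy, OpenCV 4.12 (cv2) and the standard library are available. Lean on these libraries where they do the work, as an engineer would, in place of code of your own. Each camera call takes 0.05 s, during which the arm holds its last target. There are 200 camera calls.

### The job

Get the tin ready for opening: slide the bench clamp's moving jaw up so that the tin standing in it is held snugly, with no play, between the two jaws, and then flip the cam lever fully over to the right, down flat, to lock the jaw there. Keep the tin upright on the clamp's base and leave the other things where they are.

Things in the scene. Friction and masses are not known exactly. Their poses are not given: they have to be found in the camera images.
- clamp: Bench clamp for tins, fixed on the table: plywood base 110 x 345 x 18 mm (y from -195 to +150 mm). Origin on the table under its middle line; x points to the robot's right, y along the slide away from the robot to the fixed jaw, z up (yaw -1.57, varying by 0.25 rad). The fixed wooden jaw stands at the +y (far) end, top 74 mm above the table, face at y = +125 mm.
- jaw (a joint): Travel (m) of the moving jaw carriage along the clamp's +y: 0 open, stop at 0.082; the tin touches both jaws at 0.075. Starts at 0 to 0.03. About 3 N of friction, plus some 3 to 5 N to slide the tin; no spring, stays where left. With the lever fully over it is locked and holds against about 20 N, so slide it first.
- jaw_face (a point): Centre of the moving jaw's face that meets the tin, 50 mm above the table. Jaw plate 100 x 14 x 50 mm, top 70 mm above the table. Behind it (-y) come low runners (top 40 mm above the table, x from -45 to +45 mm), the cam lever 75 mm behind the face between two cheeks (top 58 mm, x from -24 to +24 mm), and the heel plate at the rear.
- heel (a point): Centre of the rear face (clamp -y, nearest the robot) of the carriage's upright aluminium heel plate, 90 wide x 14 thick x 48 mm high, top 68 mm above the table; this point is 48 mm above the table. Push here along the clamp's +y, away from the robot, to close the jaw.
- lever (a joint): Angle (rad) of the cam lever; axis parallel to the clamp's y. At 0 it leans 0.3 to the robot's left (clamp -x), at 0.3 it is upright, and it swings over to the right (+x) to a stop at 1.85, about level. Starts at 0 to 0.4 (free); the cam bites from about 1.4; fully over (1.7 to 1.85) the jaw is locked. Resists with 2 to 5 N at the knob; stays where left.
- lever_pivot (a point): Pivot of the cam lever, on the clamp's middle line (x = 0), 46.5 mm above the table; moves with the jaw.
- lever_knob (a point): Centre of the black ball, 24 mm diameter, at the lever's end, 80 mm from the pivot. The lever is a flat steel bar from pivot to ball, 10 mm thick in the swing plane, 14 mm wide along the clamp's y. Nothing lies under the ball when the lever is down.
- tin: The closed half-litre tin standing loose in the clamp on its base between the jaws: cylinder 85 mm diameter, 100 mm high, about 0.6 kg; origin at the centre of its underside, z up. At first it touches neither jaw; the moving jaw pushes it along until the fixed jaw stops it.
- rail: Fixed steel rail: bar 20 mm diameter parallel to the clamp's y, axis 230 mm above the table, 60 mm to the right (+x) of the lever pivot, 425 mm long, a post at each end. Origin on the table under its middle. A black tin key hangs from a hook near its far end. A vertical tool over the lever's end meets the bar: tilt it about 35 degrees so that the fingers point down and to the right, under the bar.
- spare_tin: A second tin like the first, standing on the table to the left of the clamp; leave it. Origin at the centre of its underside.
- bowl: Beige ceramic bowl, 124 mm across, 55 mm high, to the right of the clamp; leave it. Origin under its centre.
- roller_frame: Small aluminium paint-roller frame, 42 mm high, lying to the left of the clamp; leave it. Origin under the roller's middle.
- tape: Roll of paper tape lying flat, 96 mm across, 25 mm high, to the right of the clamp; leave it. Origin under its centre.
- brush: Paint brush 200 mm long lying on the table to the left, near the robot; leave it. Origin under its middle.

How it is judged:
On the way, in this order (a step that is already met when the one before it is completed fails the run):
1. the tin stands snug between both jaws while the cam lever is still up (below 0.9 rad) (value of joint jaw above 0.072 m and x of tin in the frame of clamp between -0.035 and 0.035 m and y of tin in the frame of clamp between 0.076 and 0.088 m and z of tin in the frame of clamp below 0.024 m and angle between tin's own z axis and vertical below 0.08 rad and value of joint lever below 0.9 rad), for 0.2 s.
2. the cam lever is fully over (above 1.7 rad) with the tin still held (value of joint jaw above 0.072 m and x of tin in the frame of clamp between -0.035 and 0.035 m and y of tin in the frame of clamp between 0.076 and 0.088 m and z of tin in the frame of clamp below 0.024 m and angle between tin's own z axis and vertical below 0.08 rad and value of joint lever above 1.7 rad), for 0.2 s.
At the end, for the whole second after the job is handed in: The jaw has travelled more than 72 mm (less than 3 mm of play), the tin stands upright (within 0.08 rad) and at rest on the clamp's base between the jaws (within 35 mm of the middle line), and the cam lever is fully over (above 1.7 rad) (all of step 2 and linear speed of tin below 0.01 m/s); the robot touches nothing.
It fails at once if one of the other things is moved more than 30 mm (distance of any of spare_tin, bowl, roller_frame, tape, brush from where it was at the start of the episode above 0.03 m).
It fails at once if the tin in the clamp is tipped more than 0.35 rad (angle between tin's own z axis and vertical above 0.35 rad).
It also fails if it takes over 42 s, if anything falls off the work surface, if the arm or the gripper's body presses on something with over 40 N, if the wrist force passes 120 N, or if a joint passes its speed limit or range.

## Working session

There is one attempt and no reset: what is moved stays moved. The work goes in short steps, each a Python script; the robot and the scene stay as the last script left them, time stands still between calls to the robot, and variables do not carry over. Pictures are saved under pics/ and viewed, at most 10 in all, crops included, and the job is handed in when it is done.

```bash
ls; mkdir -p pics; python3 - <<'E'
from bench import manip
import cv2
for c in ("scene","top"):
    p,d=manip.grab_frame(c)
    cv2.imwrite(f"pics/{c}0.png",p[:,:,::-1])
    for n in ("clamp","jaw_face","heel","lever_pivot","lever_knob","lever","tin","rail","spare_tin","bowl","roller_frame","tape","brush"):
        print(c,n,[(([round(float(v),3) for v in r["at"]]),round(r["confidence"],2)) for r in manip.look_for(c,n)[:3]])
print(manip.current_time())
E
```

```text
pics
scene clamp [([0.586, -0.026, 0.04], 0.8), ([0.516, -0.045, 0.107], 0.54)]
scene jaw_face [([0.524, -0.039, 0.048], 0.78)]
scene heel [([0.52, -0.036, 0.046], 0.94)]
scene lever_pivot [([0.521, -0.037, 0.052], 0.83), ([0.517, -0.044, 0.104], 0.27)]
scene lever_knob [([0.516, -0.043, 0.107], 0.9)]
scene lever [([0.518, -0.043, 0.102], 0.72), ([0.423, 0.135, 0.018], 0.55)]
scene tin [([0.682, -0.038, 0.121], 0.79)]
scene rail [([0.713, -0.096, 0.214], 0.76), ([0.456, -0.211, 0.024], 0.18)]
scene spare_tin [([0.676, 0.086, 0.098], 0.85)]
scene bowl [([0.65, -0.242, 0.025], 0.93)]
scene roller_frame [([0.55, 0.122, 0.025], 0.71)]
scene tape [([0.458, -0.209, 0.022], 0.91)]
scene brush [([0.424, 0.132, 0.019], 0.64)]
top clamp [([0.552, -0.04, 0.036], 0.9)]
top jaw_face [([0.513, -0.047, 0.042], 0.97)]
top heel [([0.514, -0.044, 0.041], 0.79)]
top lever_pivot [([0.513, -0.044, 0.041], 0.56), ([0.552, 0.091, 0.028], 0.46)]
top lever_knob [([0.507, -0.045, 0.133], 0.78)]
top lever [([0.508, -0.043, 0.136], 0.69)]
top tin [([0.656, -0.049, 0.114], 0.92)]
top rail [([0.597, -0.103, 0.233], 0.66)]
top spare_tin [([0.512, -0.045, 0.042], 0.66), ([0.647, 0.083, 0.101], 0.61)]
top bowl [([0.668, -0.224, 0.02], 0.84)]
top roller_frame [([0.551, 0.088, 0.032], 0.83)]
top tape [([0.458, -0.212, 0.025], 0.77)]
top brush [([0.418, 0.127, 0.018], 0.93), ([0.517, -0.046, 0.037], 0.69)]
1.4
```

View pics/scene0.png

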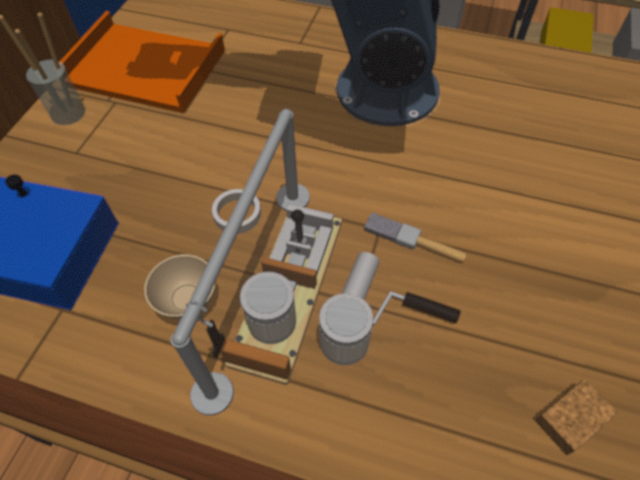

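View pics/top0.png

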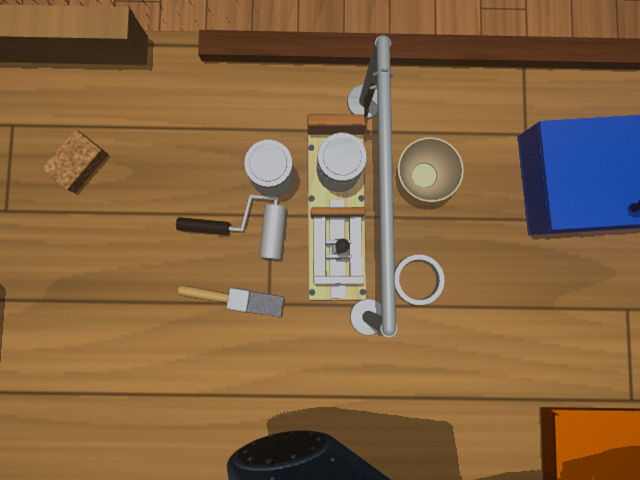

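The scene view shows the clamp under the rail, with the lever near upright (knob at 298,215). In the top view the heel plate is at (339,281), the moving jaw at (337,211), the fixed jaw at (337,124), the knob at (342,247), and the rail along column 385. Next I'll measure these from the depth images of both cameras.

```bash
cat > h.py <<'E'
from bench import manip
import numpy as np, cv2
np.set_printoptions(precision=4,suppress=True)
def cloud(c):
    p,d=manip.grab_frame(c); k=manip.get_calibration(c); K=np.array(k["camera_matrix"]); R=np.array(k["R"]); t=np.array(k["t"])
    v,u=np.indices(d.shape); 
    X=np.stack([(u-K[0,2])/K[0,0]*d,(v-K[1,2])/K[1,1]*d,d],-1)
    W=(X-t)@R; W[d==0]=np.nan
    return p,W
E
python3 - <<'E'
from h import *
for c in ("top","scene"):
    p,W=cloud(c); P=W.reshape(-1,3); C=p.reshape(-1,3).astype(int)
    z=P[:,2]
    box=lambda x0,x1,y0,y1,z0,z1:(P[:,0]>x0)&(P[:,0]<x1)&(P[:,1]>y0)&(P[:,1]<y1)&(z>z0)&(z<z1)
    m=box(.3,.85,-.15,.05,.013,.023)
    print(c,"table z",np.nanmedian(z[box(.3,.4,-.2,.1,-.02,.02)]))
    print("base",m.sum(),cv2.minAreaRect(P[m][:,:2].astype(np.float32)),np.median(z[m]))
    m=box(.3,.9,-.18,-.04,.22,.25); q=P[m]; l=cv2.fitLine(q[:,:2].astype(np.float32),cv2.DIST_HUBER,0,.01,.01).ravel()
    print("rail",m.sum(),l,q.min(0),q.max(0))
    for n,b in dict(heel=(.42,.5,-.11,.02,.055,.08),plate=(.52,.6,-.11,.02,.06,.08),fixed=(.68,.8,-.11,.03,.064,.085),knob=(.46,.54,-.09,0,.10,.16),tin=(.6,.72,-.09,.01,.108,.13)).items():
        m=box(*b); q=P[m]
        if m.sum()<5: print(n,m.sum()); continue
        print(n,m.sum(),"med",np.median(q,0),"lo",np.percentile(q,3,0),"hi",np.percentile(q,97,0),cv2.minAreaRect(q[:,:2].astype(np.float32)))
    dark=(C.sum(1)<150)&box(.42,.56,-.12,.03,.06,.17); q=P[dark]
    if len(q)>5: print("dark",len(q),q.mean(0),q.min(0),q.max(0))
E
```

```text
top table z 0.0008208333943428289
base 3492 ((0.5921499729156494, -0.038523539900779724), (0.47804558277130127, 0.173409104347229), 1.363015055656433) 0.01842647754643284
rail 4213 [ 0.9998  0.0198  0.5877 -0.1023] [ 0.3721 -0.1193  0.2204] [ 0.82   -0.0853  0.246 ]
heel 497 med [ 0.4543 -0.0463  0.068 ] lo [ 0.4458 -0.0876  0.0566] hi [ 0.4985 -0.0066  0.071 ] ((0.47239798307418823, -0.04688886180520058), (0.05275081843137741, 0.0881197527050972), 0.8254094123840332)
plate 480 med [ 0.5756 -0.0442  0.0696] lo [ 0.5691 -0.0903  0.0608] hi [0.5838 0.0015 0.0726] ((0.5521549582481384, -0.045481886714696884), (0.06365110725164413, 0.0982191264629364), 1.1284053325653076)
fixed 748 med [ 0.7424 -0.0414  0.0739] lo [ 0.7334 -0.0927  0.0651] hi [0.7542 0.0101 0.0772] ((0.7657720446586609, -0.047892358154058456), (0.0654885396361351, 0.12142462283372879), 1.6488568782806396)
knob 160 med [ 0.5084 -0.0478  0.1355] lo [ 0.4986 -0.058   0.129 ] hi [ 0.5189 -0.0381  0.1401] ((0.5083343386650085, -0.04815305396914482), (0.022412380203604698, 0.022360784932971), 46.142417907714844)
tin 1889 med [
[... 965 characters left out ...]
ed 1263 med [ 0.7467 -0.0374  0.0739] lo [ 0.6913 -0.0897  0.0656] hi [0.7589 0.0104 0.0819] ((0.7203882932662964, -0.04174916818737984), (0.07804130762815475, 0.10876867920160294), 2.037369728088379)
knob 189 med [ 0.5171 -0.0468  0.1323] lo [ 0.5065 -0.0584  0.1034] hi [ 0.5228 -0.0383  0.1388] ((0.514767050743103, -0.047928836196660995), (0.019428247585892677, 0.02272588573396206), 20.68804168701172)
tin 2103 med [ 0.67   -0.0456  0.1192] lo [ 0.6309 -0.0834  0.113 ] hi [ 0.7057 -0.0096  0.1219] ((0.6659417152404785, -0.047443076968193054), (0.08613874018192291, 0.08251327276229858), 21.918468475341797)
dark 174 [ 0.5171 -0.0471  0.1176] [ 0.5078 -0.0604  0.0622] [ 0.5237 -0.0388  0.1419]
```

```bash
cat >> h.py <<'E'
d=np.array([.9998,.0198,0]); cx=np.array([.0198,-.9998,0]); up=np.array([0,0,1.])
T=np.radians(35); a=np.sin(T)*cx-np.cos(T)*up
def rot(s): y=s*d; return np.column_stack([np.cross(y,a),y,a])
E
python3 - <<'E'
from h import *
print(manip.current_tcp_rot(),manip.current_force())
k=manip.get_calibration("wrist"); R=np.array(k["R"]);t=np.array(k["t"]); c=-R.T@t
print("cam in tool",np.array(manip.current_tcp_rot()).T@(c-np.array(manip.current_ee_pos())))
for s in (1,-1):
    for p in ([.40,.0,.42],[.405,-.02,.15],[.405,-.052,.042],[.50,-.05,.042],[.574,-.035,.135],[.574,-.12,.055]):
        print(s,p,manip.inverse_kinematics(p,rot(s)))
E
```

```text
[[ 0.9687  0.2482  0.    ]
 [ 0.2482 -0.9687 -0.    ]
 [ 0.      0.     -1.    ]] [ 0.1379 -0.0101  0.3968]
cam in tool [ 0.0657  0.0003 -0.142 ]
1 [0.4, 0.0, 0.42] [ 0.2558 -0.0071  1.7357 -0.5916  1.5745  0.2831]
1 [0.405, -0.02, 0.15] [ 0.2069  0.3301  2.0788 -0.732   1.0032  0.6772]
1 [0.405, -0.052, 0.042] [ 0.1311  0.5607  2.1341 -0.9456  0.7796  0.9136]
1 [0.5, -0.05, 0.042] [ 0.1105  0.653   1.9002 -0.8539  0.8598  0.7532]
1 [0.574, -0.035, 0.135] [ 0.1221  0.5895  1.6767 -0.708   1.0703  0.5145]
1 [0.574, -0.12, 0.055] [-0.0256  0.7034  1.7274 -0.8389  0.8792  0.562 ]
-1 [0.4, 0.0, 0.42] [ 0.2558 -0.0071  1.7357 -0.5916  1.5745 -2.8585]
-1 [0.405, -0.02, 0.15] [ 0.2069  0.3301  2.0788 -0.732   1.0032 -2.4644]
-1 [0.405, -0.052, 0.042] [ 0.1311  0.5607  2.1341 -0.9456  0.7796 -2.228 ]
-1 [0.5, -0.05, 0.042] [ 0.1105  0.653   1.9002 -0.8539  0.8598 -2.3884]
-1 [0.574, -0.035, 0.135] [ 0.1221  0.5895  1.6767 -0.708   1.0703 -2.6271]
-1 [0.574, -0.12, 0.055] [-0.0256  0.7034  1.7274 -0.8389  0.8792 -2.5796]
```

```bash
python3 - <<'E'
from h import *
R=rot(1)
manip.set_gripper(0.0)
p=np.array(manip.current_ee_pos()); 
manip.move_l([p[0],p[1],.45],max_speed=.3)
manip.move_ptp([.40,.0,.42],R); print(manip.current_time())
manip.move_l([.405,-.01,.15],max_speed=.3)
manip.move_l([.405,-.052,.042],max_speed=.15)
f0=np.array(manip.current_force()); s=np.array([.405,-.052,.042]); print(manip.current_time(),f0)
x=0; F=0
def go(x,v): 
    manip.move_l(s+d*x,max_speed=v); return -(np.array(manip.current_force())-f0)@d
for x in (.015,.025,.045,.065): 
    F=go(x,.06); print(x,round(F,1),np.array(manip.current_ee_pos()))
    if F>14: break
print(manip.current_time())
p,W=cloud("top"); cv2.imwrite("pics/top1.png",p[120:340,240:440,::-1])
E
```

```text
5.3083
7.2833 [ 0.472  -1.0547  0.2499]
0.015 1.2 [ 0.4204 -0.0516  0.0422]
0.025 0.7 [ 0.4303 -0.0515  0.042 ]
0.045 0.7 [ 0.4502 -0.0511  0.042 ]
0.065 0.1 [ 0.4703 -0.0507  0.042 ]
8.9667
```

View pics/top1.png

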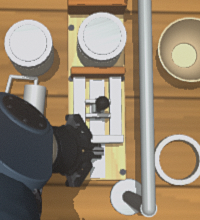

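The crop shows the tilted gripper behind the heel plate. The heel is now at crop row ~137 (full row 257, was 281), so the jaw is moving. The force reading stays low, so I'll continue in small steps and check against depth.

```bash
cat >> h.py <<'E'
def jaws():
    p,W=cloud("top"); P=W.reshape(-1,3); r=P-np.array([.5877,-.1023,0]); Y=r@d; X=r@cx+.06; z=P[:,2]   # clamp x; Y along slide
    f=(abs(X)<.045)&(z>.066)&(z<.073)&(P[:,0]>.55)&(P[:,0]<.70); t=(abs(X)<.06)&(z>.112)&(z<.125)&(P[:,0]>.6)&(P[:,0]<.76)
    g=(abs(X)<.045)&(z>.07)&(z<.078)&(P[:,0]>.72)&(P[:,0]<.8)
    k=(abs(X)<.12)&(P[:,0]>.49)&(P[:,0]<.61)&(z>.05)&(p.reshape(-1,3).sum(1)<150)
    print("plate",np.percentile(Y[f],[3,97]) if f.sum()>9 else f.sum(),"tin",(np.percentile(Y[t],[1,99]),np.median(X[t]),np.median(z[t])),"fixed",np.percentile(Y[g],[3,97]),"dark",k.sum(),X[k].mean(),Y[k].mean(),z[k].max() if k.any() else 0)
    return p
E
python3 - <<'E'
from h import *
jaws()
s=np.array([.405,-.052,.042])
for x in (.075,.080,.083,.085,.087,.088,.089,.090,.091,.092,.093,.094):
    manip.move_l(s+d*x,max_speed=.05); F=np.array(manip.current_force()); e=np.array(manip.current_ee_pos())
    print(x,F,e[0],manip.current_time())
    if F[0]<-12: break
jaws()
E
```

```text
plate [0.0213 0.0445] tin (array([0.0372, 0.1606]), np.float64(0.006763293625992449), np.float64(0.11915247400598226)) fixed [0.1474 0.1669] dark 622 -0.08948213387868863 -0.07799256284331918 0.3152991137684616
0.075 [-0.3447 -0.1056 -1.4406] 0.47999221687638643 9.4167
0.08 [-1.4925 -0.368  -0.9913] 0.48472367074240025 9.6667
0.083 [-4.2417  0.279   0.1077] 0.48751433882108064 9.9167
0.085 [-4.8481  0.4863 -0.1182] 0.4894888552725627 10.1667
0.087 [-5.4122 -0.2465  0.0862] 0.49146758187746215 10.4167
0.088 [-5.8787  0.0958  0.193 ] 0.4922949953818029 10.6667
0.089 [-5.9178 -0.0717  0.5836] 0.49326843561615913 10.9167
0.09 [-5.5433  0.0933 -0.3125] 0.49427634998813635 11.1667
0.091 [-6.39    0.4402  0.6963] 0.4952912628675193 11.4167
0.092 [-5.7667  0.529  -0.2394] 0.49627749781048375 11.6667
0.093 [-6.0909 -0.498   1.1673] 0.49728573324218733 11.9167
0.094 [-6.2456 -0.0339  0.5061] 0.4982771563696281 12.1667
plate [0.0484 0.071 ] tin (array([0.0643, 0.1604]), np.float64(0.008142537826520125), np.float64(0.1192362760678719)) fixed [0.1483 0.1673] dark 786 -0.0713545436013026 -0.06353990130716165 0.3149735077343161
```

```bash
python3 - <<'E'
from h import *
s=np.array([.405,-.052,.042])
for x in list(np.arange(.096,.125,.001)):
    manip.move_l(s+d*x,max_speed=.05); F=np.array(manip.current_force()); e=np.array(manip.current_ee_pos())
    print(round(x,3),F[0].round(1),e[0].round(4),manip.current_time())
    if F[0]<-16: break
jaws()
E
```

```text
0.096 -16.4 0.4986 12.4667
plate [0.0486 0.0701] tin (array([0.0646, 0.1616]), np.float64(0.0085062016158392), np.float64(0.11925877513042013)) fixed [0.1482 0.1673] dark 728 -0.07077840676497969 -0.06267373459793021 0.31583152282681304
```

```bash
python3 - <<'E'
from h import *
s=np.array([.405,-.052,.042])
manip.dwell(.3); print(manip.current_force())
manip.move_l(s+d*.06,max_speed=.15)
manip.move_l([.45,.03,.2],max_speed=.3)
print(manip.current_time())
p=jaws(); cv2.imwrite("pics/top2.png",cv2.resize(p[100:320,260:440,::-1],None,fx=3,fy=3)[:600])
manip.grab_frame("scene")
for c in ("top","scene"): print([(r["at"],r["confidence"]) for r in manip.look_for(c,"lever_knob")[:2]])
E
```

```text
[-16.3171   3.831    6.6701]
13.95
plate [0.0485 0.0673] tin (array([0.0647, 0.1612]), np.float64(0.008392162039937048), np.float64(0.11920268294071137)) fixed [0.1484 0.1672] dark 91 -0.11275151227904656 -0.08616574010816912 0.2839349845395809
[([0.5713, -0.0437, 0.1337], 0.8), ([0.6841, -0.0487, 0.1165], 0.17)]
[([0.5808, -0.0439, 0.1095], 0.63)]
```

View pics/top2.png

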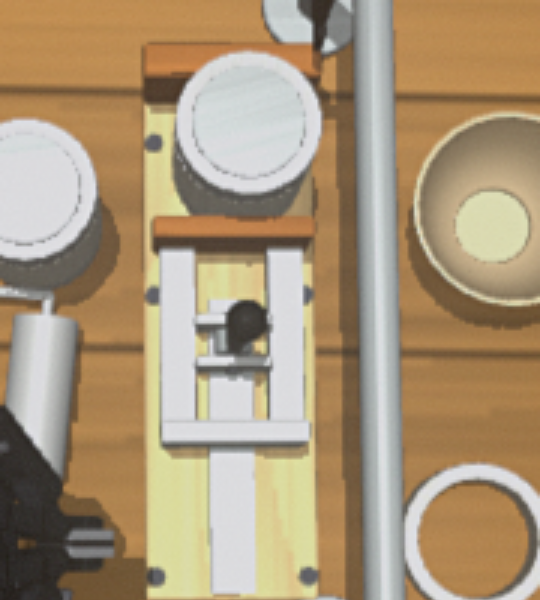

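The jaw is against the tin and the tin against the fixed jaw; the knob is upright at crop (247,325). Next is the lever swing, using tip contact at a 35° tilt.

```bash
python3 - <<'E'
from h import *
R=rot(1)
piv=np.array([.5877,-.1023,0])+d*(-.0125)-.06*cx+.0465*up; print(piv)
knob=lambda ph: piv+.08*(np.sin(ph)*cx+np.cos(ph)*up)
manip.move_l(knob(.05)-.045*a,max_speed=.25)
f0=np.array(manip.current_force()); print(manip.current_time(),f0)
manip.move_l(knob(.05)-.016*a,max_speed=.1)
b=np.cos(T)*cx+np.sin(T)*up
for ph in np.append(np.arange(.15,1.45,.12),[1.45,1.52]):
    sh=.004*max(0,(ph-.8)/.75)
    manip.move_l(knob(ph)-.012*a+sh*b,max_speed=.08)
    F=np.array(manip.current_force())-f0; print(round(ph,2),F.round(1),np.linalg.norm(F).round(1))
    if np.linalg.norm(F)>25: break
print(manip.current_time())
p=jaws(); q,_=cloud("scene"); cv2.imwrite("pics/both3.png",np.hstack([p[100:340,200:440,::-1],q[150:390,140:380,::-1]]))
E
```

```text
[ 0.574  -0.0426  0.0465]
14.8583 [0.0986 0.1049 0.8972]
0.15 [0.3 0.5 5.4] 5.4
0.27 [1.7 1.  4.1] 4.5
0.39 [ 0.7 -0.3  0.4] 0.9
0.51 [-0.1  0.6 -1.4] 1.5
0.63 [ 0.5  0.8 -0.6] 1.1
0.75 [-0.6  0.  -0.2] 0.6
0.87 [0.5 0.2 0.3] 0.6
0.99 [-0.7 -0.7  0.2] 1.0
1.11 [-0.1  0.  -0.9] 0.9
1.23 [ 0.3 -0.5 -1.2] 1.3
1.35 [-0.1 -0.  -0.6] 0.6
1.45 [-0.2 -0.2 -0.7] 0.7
1.52 [-0.1 -0.2 -0.2] 0.2
18.7583
plate [0.0481 0.0736] tin (array([0.0172, 0.1609]), np.float64(0.012133140860149057), np.float64(0.11932272453744405)) fixed [0.1479 0.1672] dark 729 0.02659931914557711 -0.030603053029411756 0.42561392879129045
```

View pics/both3.png

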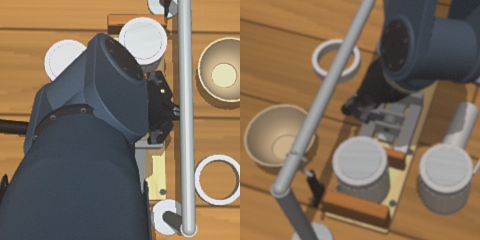

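The gripper hides the lever in both views. The force vanished after 0.39 rad, so the tip may have slipped off. I'll back out along the tool axis and look.

```bash
python3 - <<'E'
from h import *
e=np.array(manip.current_ee_pos())
manip.move_l(e-.10*a,max_speed=.25)
manip.move_l([.45,.03,.2],max_speed=.3)
print(manip.current_time())
p=jaws(); q,_=cloud("scene"); cv2.imwrite("pics/both4.png",np.hstack([cv2.resize(p[150:340,280:440,::-1],None,fx=2.4,fy=2.4),cv2.resize(q[180:370,200:360,::-1],None,fx=2.4,fy=2.4)]))
for c in ("top","scene"): print([(r["at"],r["confidence"]) for r in manip.look_for(c,"lever_knob")[:2]])
E
```

```text
20.1083
plate [0.0485 0.0716] tin (array([0.0647, 0.1614]), np.float64(0.008547980191134737), np.float64(0.11921144794910755)) fixed [0.1478 0.167 ] dark 86 -0.09656792390568689 -0.08083744837222437 0.28440604624065363
[([0.5737, -0.0762, 0.0581], 0.94), ([0.5794, -0.0498, 0.0495], 0.35)]
[([0.5788, -0.0905, 0.0511], 0.97), ([0.5891, -0.0304, 0.0354], 0.45)]
```

View pics/both4.png

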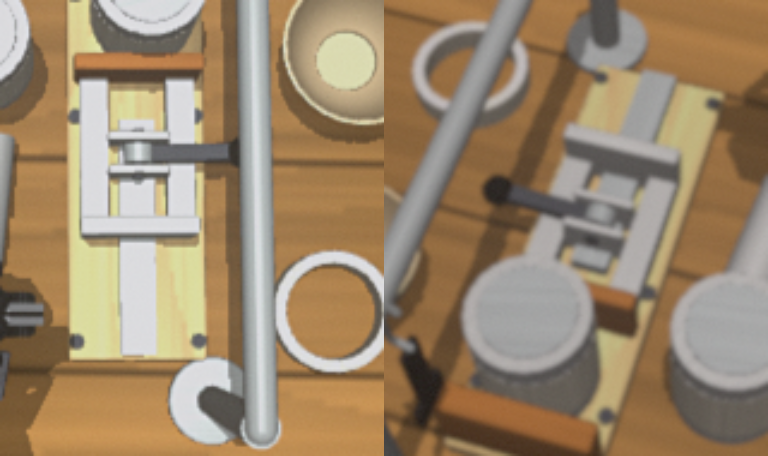

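The lever has gone over to the right: in the right-hand view the ball at (497,190) is at the end of a nearly level bar. I'll measure its angle from the bar's depth.

```bash
python3 - <<'E'
from h import *
for c in ("top","scene"):
    p,W=cloud(c); P=W.reshape(-1,3); r=P-np.array([.5877,-.1023,0]); Y=r@d; X=r@cx+.06; z=P[:,2]; C=p.reshape(-1,3).sum(1)
    m=(abs(Y+.0125)<.012)&(X>.026)&(X<.062)&(z>.03)&(z<.1)&(C<330)
    c_=np.polyfit(X[m],z[m],1); th=np.arctan(c_[0]); print(c,m.sum(),c_,"lever",.3+np.pi/2-th, "top z med",np.median(z[m]))
    m=(abs(Y+.0125)<.02)&(X>.066)&(X<.097)&(z>.03)&(z<.1)&(C<150); print("ball",m.sum(),P[m].max(0) if m.any() else 0,X[m].max() if m.any() else 0)
print(manip.current_time())
E
```

```text
top 151 [0.0589 0.0518] lever 1.81194361207024 top z med 0.05444701589812217
ball 5 [ 0.5822 -0.1151  0.0636] 0.07647933672139831
scene 160 [0.0653 0.0507] lever 1.8055939150433735 top z med 0.05393624429695054
ball 92 [ 0.59   -0.115   0.0643] 0.09100137412281534
20.4083
```

```bash
python3 - <<'E'
from bench import manip
print(manip.sign_off())
E
```

```text
the job is handed in; nothing more can be done
None
```

I handed the job in at about 20.4 s: the tin is snug between the jaws (the slide stopped firm at about 16 N), the cam lever reads about 1.81 rad (above the 1.7 needed), and nothing else was moved on purpose; the hand-in returned no verdict.

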